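# Load the leak tester with breather caps

### The job

Load every breather cap on the paper sheet into the leak tester: with the T-handled key, press the hidden catch down through the access hole so that the tray springs out, and lock each cap in a port of its own (bar in line with the slot, push it in against the spring, turn it a quarter clockwise, let it click home). When all the caps are locked, push the tray back in until it latches, and see that the key ends up standing in its block again. Leave the parts bin and the bottle alone.

Things in the scene. Friction and masses are not known exactly. Their poses are not given: they have to be found in the camera images.
- cap1: black breather cap with steel stem, one of up to 3 alike (None if absent), upright on the sheet; ~90 g, bottom-heavy. Origin: centre of underside, z up. Stem 26 dia, z 0-17 mm; at its foot 2 steel lugs along +x and -x (z 0-6, 8 wide, 40 over both); ribbed flange 48 dia, z 17-23; on top a grip bar along x like the lugs, 44 long, 14 wide, z 23-51. Half a turn makes no difference.
- cap2: black breather cap with steel stem, one of up to 3 alike (None if absent), upright on the sheet; ~90 g, bottom-heavy. Origin: centre of underside, z up. Stem 26 dia, z 0-17 mm; at its foot 2 steel lugs along +x and -x (z 0-6, 8 wide, 40 over both); ribbed flange 48 dia, z 17-23; on top a grip bar along x like the lugs, 44 long, 14 wide, z 23-51. Half a turn makes no difference.
- cap3: black breather cap with steel stem, one of up to 3 alike (None if absent), upright on the sheet; ~90 g, bottom-heavy. Origin: centre of underside, z up. Stem 26 dia, z 0-17 mm; at its foot 2 steel lugs along +x and -x (z 0-6, 8 wide, 40 over both); ribbed flange 48 dia, z 17-23; on top a grip bar along x like the lugs, 44 long, 14 wide, z 23-51. Half a turn makes no difference.
- port1 (a point): Left port: centre of its mouth (top face); axes as the tester's. Square aluminium block 60 x 60, 24 mm tall, on the tray; 76 mm to the next. Mouth: round hole 30 dia with a slot along x, 12 wide, 44 over both ends; takes a cap's stem and lugs with 2 mm to spare each way. Inside, a spring plate pushes the stem up: 3 N when met (3 mm down), about 9.5 N fully in. More under port2.
- port2 (a point): Middle port, like port1. To lock a cap: bar along the port's x; push until its flange meets the block (cap origin 17 mm below the mouth; it can turn from 15 mm down); turn 90 degrees clockwise seen from above (other way and beyond 96 degrees are blocked); let it rise: the lugs click up into pockets along the port's y. More under port3.
- port3 (a point): Right port (seen from the robot), like port1. Heights of a cap's origin below the mouth: 3 mm resting unturned in the slot, 17 pushed fully in, 15 let go when part-turned (not locked), 11 locked: bar along the port's y and a 6 mm gap under the flange, held up by the spring.
- tray (a joint): slide of the tray: 0 = in and latched under the clear guard, 0.13 m = fully out towards the robot (along the tester's -x). A spring drives it out (9 N at 0, 6 N at 0.13). Pushed in past 0 to -0.002 (stop at -0.004), the catch snaps behind it and it stays at about 0 (0.001) when let go; pushing takes up to about 14 N near the end.
- tray_front (a point): top edge, middle, of the tray's white front plate (robot's side face), 50 mm above the bench. The plate is 232 mm wide, 8 mm thick, its face square to x, its lower edge 9 mm above the bench; push on it to close the tray. The guard's front edge (102 mm high) lies 36 mm behind this face when the tray is in.
- tester: the bench-top leak tester, fixed. Origin on the bench under the tray-front line, x away from the robot, y to the left. Steel bed 236 mm wide from x = -130; clear guard from x = 28 to 165 mm, 280 mm wide, 102 mm high; white instrument behind, 105 to 112 mm high; low white side housing, 74 by 66 mm and 60 mm high, at the right (centre x = 35, y = -170 mm).
- access_hole (a point): centre of the mouth of the round access hole, 18 mm dia, in the 12 mm thick top of the low side housing, 60 mm above the bench. It goes straight down; the catch's pad, 22 mm dia, lies hidden 34 mm below the mouth.
- catch (a joint): the hidden spring catch: 0 = up (holding), grows as its pad is pressed down, stop at 0.011 m; it lets the tray go at about 0.008 m. 2 N at the start, 4.5 N at 0.008, 5.3 N at the stop.
- key: T-handled release key: steel shaft 10 mm dia, tip chamfered, 100 mm long, with a plastic crossbar on top, 66 mm long along x, 14 mm wide (y), z 100 to 116 mm. Round stop collar 28 dia, z 50 to 56 mm. Origin: the tip of the shaft (bottom), z up. 90 g. Starts upright in the key block, the collar resting on its top, the tip 50 mm below it (10 mm above the bench).
- key_block: grey plastic key holder, 80 by 80 mm, 60 mm high, fixed; origin under its centre. It stands on one side of the bench, the sheet on the other, and they swap.
- key_block_hole0 (a point): centre of the mouth of the key block's hole: 15 mm dia, 55 mm deep, 60 mm above the bench, at the middle of its top.
- sheet: white paper sheet 220 by 220 mm laid flat on the bench (no thickness to speak of), fixed; the caps stand on it. Origin at its centre.
- parts_bin: bystander: clear bin 140 by 100 by 70 mm with black tubes; leave it alone.
- spray_bottle: bystander: white bottle 72 dia, 190 mm tall; leave it alone.

How it is judged:
By the outcome, as a careful person would: the job done as asked, in the order asked, and still so for the second after the job is handed in, with the robot touching nothing.
Of cap1, cap2, cap3 only 2 to 3 are there at a start; the rules pass over those that are not, and their reading is None.
At some moment in a run one of cap1, cap2, cap3 may be knocked a few centimetres aside while the robot is not near it.
It also fails if it takes over 208 s, if anything falls off the work surface, if the arm or the gripper's body presses on something with over 40 N, if the wrist force passes 120 N, or if a joint passes its speed limit or range.

### The arm

A 6-joint arm with a two-finger parallel gripper is mounted at the origin on the work surface. World frame = base frame: x ahead of the robot, y to its left, z up, the work surface at z = 0. Lengths are in m, angles in degrees, forces in N, time in s.
With the tool pointing down it reaches from about 0.3 to 0.75 m from the base axis. Payload 8.5 kg.
Tool frame: the origin (TCP) lies at the centre of the arm's flange, where the gripper is bolted on; the fingertips stand 173 mm ahead of it and the grasp point (between the pads) lies env.pinch_z ahead of it (env.pinch_z is the distance from the TCP to the grasp point, in m); z points along the fingers, y is the line along which they close (so a half turn about z gives the same grasp; the last joint's range is limited). The gripper opens to 85 mm and grips with 20 to 120 N. Pads are 22 mm wide; open, the fingers measure 114 mm over their backs; the gripper's body (76 mm by 85 mm) begins 54 mm behind the grasp point. The pads swing forward as they close: fully open they stand 13 mm farther back than shut.
Start: joints at [-79.028, 21.807, 74.336, -0, 83.858, -12.336], TCP at [0.218, -0.505, 0.405] pointing down, gripper open.
Joint ranges: [-178.18, 178.18], [-50.72, 133.34], [12.68, 142.11], [-81.47, 261.47], [9.98, 163.14], [-165.26, 165.26]. Speed limits (degrees/s): [136.94, 136.94, 180, 180, 180, 180].

### API

Orientations are given as a 3x3 rotation matrix whose columns are the frame's x, y, z axes.
In Python, from rig import env, get_image, job, spotter gives the robot as it stands. The module is installed in compiled form; this text tells all that it offers.
- The arm moves only by the shell command python3 -m creep 'ROWS' [FORCE]. ROWS is text: rows parted by semicolons, each of 7 numbers parted by spaces: the turn, a rotation vector about the tool's x, y, z in units of 8 degrees (1.0 is 8 degrees), then the shift along the tool's x, y, z in units of 30 mm (1.0 is 30 mm), then the finger opening in mm, from 0 to 85.4. A call has 1 to 12 rows; each row is the pose to reach, as a shift and turn from the pose commanded when the call began, along the tool's axes at that moment; what a row does not reach only later rows make up. A row lasts 1/10 s, in which the tool goes at most 50 mm and 8.59 degrees, less where a joint would pass 70% of its speed; a pose out of reach is approached as far as the arm can. A call with a gripper value outside its range is refused whole. The fingers move at their own pace and stop on an object; FORCE is the grip in N (left out, the last holds). Time passes only in rows, so rows that repeat a pose let the fingers close. It gives the time, the measured TCP pose, the force, the opening and the grip force at its end, in the units of the state.
- env.observe(): the state, without advancing time (a new reading comes with each control period).
- get_image(name): name is "scene" or "top" or "wrist"; returns a dict with "image" (400x640x3 uint8, blue, green, red), "depth" (400x640 float32, m along the optical axis (not along the pixel's ray), 0 where there is no reading), "intrinsics" (3x3 intrinsics, pixels), "D" ([k1, k2, p1, p2, k3] as OpenCV has them; the pictures are not rectified), "view" (4x4, takes a point from world to camera coordinates). Camera axes: x right, y up, looking along -z (the intrinsics and any distortion apply to the point x, -y, -z); pixel columns grow to the right and rows downward; lengths in m; the calibration is good to about 2 mm. A picture is of the moment at which its call begins.
- job.close_job(): hands the job in; it is judged then, once.
Trained networks look in a picture, given as the dict that the camera call returned (one of the last four; its "shot" number tells which), for a name from the list of things; names that differ only in an ending like _2 or _b are one class to them, and where a whole thing is asked for, a point or a joint stands for the part that bears it (a point fixed in the world has none). Each returns a list of dicts, best first, with "p" (0 to 1); they miss things now and then, are a little off and sometimes report something else, mostly with a low value. They report only what shows in the picture. A call takes as long as a camera call.
- spotter.boxes_of(label, picture): "xy" ([column, row] in pixels, amid what is visible of it).
The state is a dict: "time_s": time; "q": joint angles; "qvel": joint speeds; "joint_efforts": joint torques, N m; "position": TCP position; "tool_rot": TCP orientation; "ft_force": force on the tool from outside, world axes, zero at the start; "wrist_torque": the same for the moment, N m; "grip_width": finger opening in m; "gripper_force": force on a finger pad.
Only numpy, scipy, OpenCV 4.12 (cv2) and the standard library are available. Lean on these libraries where they do the work, as an engineer would, in place of code of your own. Each camera call takes 0.05 s, during which the arm holds its last target. There are 200 camera calls.

## Working session

There is one attempt and no reset: what is moved stays moved. The work goes in short steps, Python scripts to look and compute and a shell command to move; the robot and the scene stay as the last step left them, time stands still between calls to the robot, and variables do not carry over. Pictures are saved under pics/ and viewed, at most 17 in all, crops included, and the job is handed in when it is done.

```bash
mkdir -p pics
cat > h.py <<'E'
import numpy as np, cv2
from rig import env, get_image, job, spotter
def pix2w(p, uv, z=None, depth=None):
    """pixel -> world; at height z, or with depth from image"""
    K=np.array(p["intrinsics"],float); D=np.array(p["D"],float)
    V=np.array(p["view"],float); R=V[:3,:3]; t=V[:3,3]
    n=cv2.undistortPoints(np.array([[uv]],float),K,D)[0,0]
    d=np.array([n[0],-n[1],-1.0]); c=-R.T@t; dw=R.T@d
    if z is not None: s=(z-c[2])/dw[2]
    else: s=depth if depth is not None else p["depth"][int(round(uv[1])),int(round(uv[0]))]
    return c+s*dw
def w2pix(p,X):
    K=np.array(p["intrinsics"],float); D=np.array(p["D"],float); V=np.array(p["view"],float)
    c=V[:3,:3]@np.asarray(X,float)+V[:3,3]; c=np.array([c[0],-c[1],-c[2]])
    return cv2.projectPoints(c.reshape(1,1,3),np.zeros(3),np.zeros(3),K,D)[0][0,0]
def cloud(p):
    """world xyz for every pixel"""
    h,w=p["depth"].shape; K=np.array(p["intrinsics"],float); D=np.array(p["D"],float); V=np.array(p["view"],float)
    g=np.stack(np.meshgrid(np.arange(w),np.arange(h)),-1).reshape(-1,1,2).astype(float)
    n=cv2.undistortPoints(g,K,D)[:,0]; d=p["depth"].reshape(-1,1)
    P=np.c_[n[:,0],-n[:,1],-np.ones(len(n))]*d
    return ((P-V[:3,3])@V[:3,:3]).reshape(h,w,3)
def save(p,name): cv2.imwrite("pics/"+name+".png",p["image"])
def st():
    s=env.observe(); print("t",round(s["time_s"],2),"pos",np.round(s["position"],4),"f",np.round(s["ft_force"],1),"w",round(s["grip_width"],4),"q",np.round(s["q"],1)); return s
E
python3 - <<'E'
from h import *
s=st(); print(np.round(s["tool_rot"],3), env.pinch_z)
ps={}
for c in ("scene","top","wrist"):
    p=get_image(c); ps[c]=p; save(p,c+"0")
    V=np.array(p["view"]); print(c,"cam at",np.round(-V[:3,:3].T@V[:3,3],3))
    for l in ("cap1","port1","key","key_block","tester","tray_front","access_hole","sheet","parts_bin","spray_bottle"):
        try:
            for r in spotter.boxes_of(l,p)[:4]:
                print(" ",l,round(r["p"],2),np.round(r["xy"]),np.round(pix2w(p,r["xy"]),3))
        except Exception as e: print(l,e)
cv2.imwrite("pics/both0.png",cv2.resize(np.vstack([ps["scene"]["image"],ps["top"]["image"]]),(480,600)))
E
```

```text
t 0.0 pos [ 0.2176 -0.5051  0.4041] f [-0.   0.7  0.4] w 0.0855 q [-79.   21.8  74.4   0.   83.9 -12.3]
[[ 0.918  0.396 -0.   ]
 [ 0.396 -0.918  0.001]
 [ 0.    -0.001 -1.   ]] 0.1547
scene cam at [ 1.196 -0.066  0.702]
  cap1 0.9 [194. 215.] [ 0.505 -0.293  0.033]
  cap1 0.73 [218. 188.] [ 0.427 -0.241  0.047]
  port1 0.24 [330. 284.] [ 0.777 -0.001  0.104]
  key 0.75 [440. 167.] [0.485 0.297 0.124]
  key_block 0.89 [433. 196.] [0.517 0.283 0.059]
  key_block 0.28 [148. 268.] [ 0.725 -0.334  0.117]
  tester 0.9 [329. 286.] [ 0.779 -0.003  0.101]
  access_hole 0.74 [328. 283.] [ 0.772 -0.003  0.098]
  sheet 0.84 [194. 209.] [ 0.49  -0.293  0.04 ]
  parts_bin 0.58 [483. 259.] [0.689 0.353 0.022]
  spray_bottle 0.61 [149. 266.] [ 0.723 -0.331  0.12 ]
top cam at [ 0.481 -0.009  1.286]
  cap1 0.67 [416. 251.] [ 0.418 -0.247  0.053]
  cap1 0.54 [436. 219.] [ 0.501 -0.295  0.053]
  port1 0.7 [316. 165.] [0.639 0.015 0.018]
  key_block 0.55 [202. 225.] [0.474 0.299 0.069]
  tester 0.94 [320. 141.] [0.689 0.003 0.101]
  tray_front 0.72 [316. 165.] [0.638 0.013 0.018]
  access_hole 0.75 [318. 139.] [0.693 0.009 0.102]
  access_hole 0.19 [377. 165.] [ 0.636 -0.143  0.063]
  sheet 0.92 [436. 238.] [ 0.451 -0.31   0.   ]
  sheet 0.46 [196. 226.] [0.471 0.298 0.127]
  sheet 0.19 [313. 166.] [0.635 0.022 0.024]
  spray_bottle 0.61 [460. 141.] [ 0.688 -0.331  0.146]
wrist cam at [ 0.287 -0.475  0.374]
  tray_front 0.22 [263.  14.] [ 0.364 -0.373 -0.001]
  access_hole 0.24 [264.  14.] [ 0.364 -0.374  0.001]
  sheet 0.6 [265.  14.] [ 0.364 -0.375  0.001]
```

View pics/top0.png

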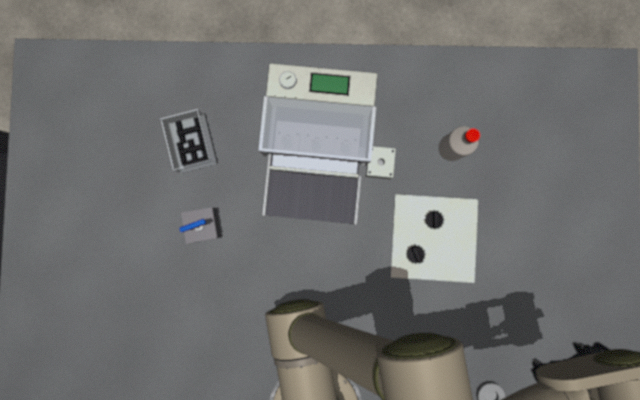

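View pics/scene0.png

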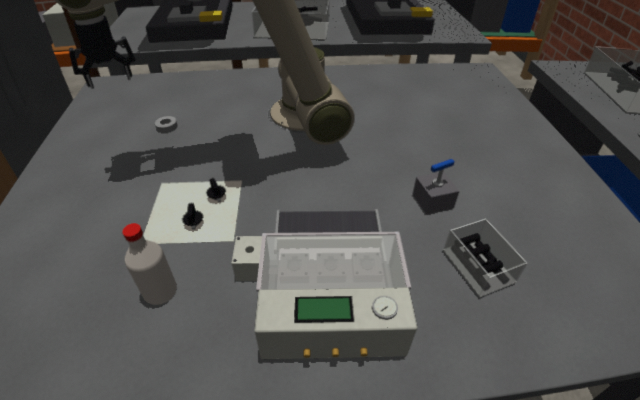

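Run:
```python
from h import *
p=get_image("top"); C=cloud(p); X,Y,Z=C[...,0],C[...,1],C[...,2]
def rect(m,n):
    q=C[m][:,:2].astype(np.float32)
    if len(q)<5: print(n,len(q)); return
    (c,s,a)=cv2.minAreaRect(q); print(n,len(q),"mean",np.round(q.mean(0),4),"c",np.round(c,4),"size",np.round(s,4),"ang",round(a,1),"z",round(float(np.median(Z[m])),4))
rect((Y>.2)&(Y<.4)&(X>.4)&(X<.56)&(Z>.1)&(Z<.14),"key bar")
rect((Y>.2)&(Y<.4)&(X>.4)&(X<.56)&(Z>.055)&(Z<.065),"block top")
for n,x,y in (("capA",.418,-.247),("capB",.501,-.295)):
    rect((np.hypot(X-x,Y-y)<.045)&(Z>.042)&(Z<.06),n)
rect((abs(X-.636)<.07)&(abs(Y+.17)<.08)&(Z>.055)&(Z<.066),"housing")
rect((abs(X-.69)<.2)&(abs(Y)<.2)&(Z>.095)&(Z<.125),"guard+instr")
rect((abs(X-.60)<.06)&(abs(Y)<.15)&(Z>.04)&(Z<.056),"front plate")
im=p["image"]; cr=cv2.resize(im[100:290,160:480],(800,475),interpolation=cv2.INTER_CUBIC); cv2.imwrite("pics/topcrop.png",cr)
```

```text
key bar 162 mean [0.4739 0.3081] c [0.4742 0.3088] size [0.014  0.0653] ang 21.8 z 0.1273
block top 752 mean [0.4741 0.3075] c [0.4742 0.3094] size [0.08   0.0813] ang 11.2 z 0.0616
capA 102 mean [ 0.4117 -0.2488] c [ 0.4116 -0.2493] size [0.0431 0.0146] ang 22.3 z 0.0514
capB 101 mean [ 0.5014 -0.2973] c [ 0.5018 -0.2983] size [0.041  0.0159] ang 0.6 z 0.0511
housing 651 mean [ 0.6453 -0.1539] c [ 0.6468 -0.1513] size [0.0677 0.0744] ang 86.1 z 0.0615
guard+instr 9748 mean [0.7611 0.0091] c [0.7629 0.0094] size [0.2806 0.2234] ang 85.7 z 0.1037
front plate 376 mean [0.6223 0.0095] c [ 0.6342 -0.0068] size [0.2834 0.0491] ang 88.6 z 0.0503
```

The top view shows two caps on the sheet at about (434,219) and (416,254). The key with its blue bar is at (196,226), and the tester is in the middle with the access hole near (381,161). The scene view shows the same layout, with no third cap. Next I'll move over the key.

```bash
cat >> h.py <<'E'
from scipy.spatial.transform import Rotation as Ro
def Rdown(yaw):
    a=np.deg2rad(yaw); c,s=np.cos(a),np.sin(a)
    return np.array([[c,s,0],[s,-c,0],[0,0,-1.]])
def way(*pts,s=None):
    """print rows (x y z yaw[TCP]) from the present pose"""
    s=s or st(); R=np.array(s["tool_rot"]); p=np.array(s["position"])
    for x,y,z,yaw in pts:
        rv=Ro.from_matrix(R.T@Rdown(yaw)).as_rotvec(degrees=True)/8; d=R.T@(np.array([x,y,z])-p)/.03
        print("row",*np.round(np.r_[rv,d],3))
PZ=env.pinch_z
E
python3 - <<'E'
from h import *
way((.474,.308,.42,110))
E
```

```text
t 1.7 pos [ 0.2176 -0.5051  0.4047] f [-0.7  0.6  0.7] w 0.085 q [-79.   21.8  74.3   0.   83.9 -12.3]
row 0.0 0.0 -10.836 18.573 -21.509 -0.509
```

View pics/topcrop.png

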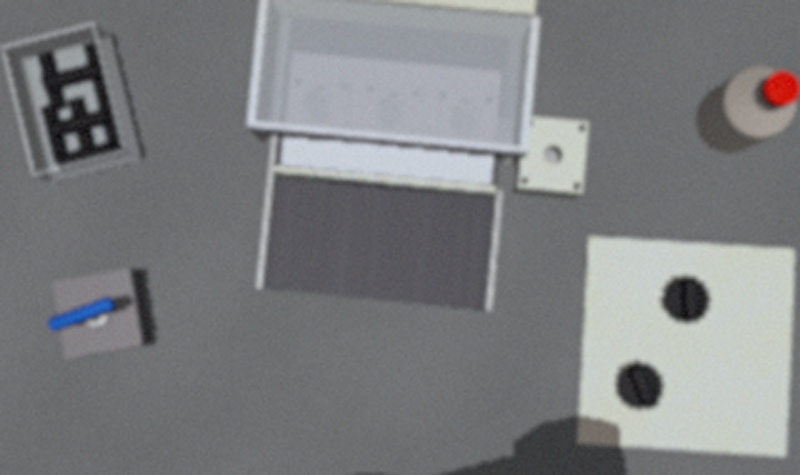

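The crop puts the hole at the centre of the side housing, top pixel (381.6,161.6). The cap bars lie at about +22° and 0°, and the key bar at about 110°.

```bash
python3 -m creep '0 0 -5.4 9.3 -10.7 -0.3 85; 0 0 -10.836 18.573 -21.509 -0.509 60;0 0 -10.836 18.573 -21.509 -0.509 60;0 0 -10.836 18.573 -21.509 -0.509 60;0 0 -10.836 18.573 -21.509 -0.509 60;0 0 -10.836 18.573 -21.509 -0.509 60;0 0 -10.836 18.573 -21.509 -0.509 60;0 0 -10.836 18.573 -21.509 -0.509 60;0 0 -10.836 18.573 -21.509 -0.509 60;0 0 -10.836 18.573 -21.509 -0.509 60;0 0 -10.836 18.573 -21.509 -0.509 60;0 0 -10.836 18.573 -21.509 -0.509 60'
python3 - <<'E'
from h import *
way((.474,.308,.40,110))
p=get_image("top"); save(p,"top1"); print(pix2w(p,(381.6,161.6),z=.06))
E
```

```text
time_s: 2.9
position: [0.3981, 0.0692, 0.4159]
tool_rot: [[-0.343, 0.939, 0.001], [0.939, 0.343, -0.0], [-0.001, 0.001, -1.0]]
ft_force: [1.0, -0.7, 0.5]
grip_width: 0.06
gripper_force: 0.0
t 2.9 pos [0.3981 0.0692 0.4159] f [ 1.  -0.7  0.5] w 0.06 q [ -7.    6.4  93.9  -0.   79.7 -27.1]
row 0.007 0.004 0.004 6.61 5.104 0.531
[ 0.6455069  -0.15490383  0.06      ]
```

```bash
python3 -m creep '0 0 0 6.61 5.1 0.53 60;0 0 0 6.61 5.1 0.53 60;0 0 0 6.61 5.1 0.53 60;0 0 0 6.61 5.1 0.53 60;0 0 0 6.61 5.1 0.53 60;0 0 0 6.61 5.1 0.53 60;0 0 0 6.61 5.1 0.53 60;0 0 0 6.61 5.1 0.53 60'
python3 - <<'E'
from h import *
s=st()
p=get_image("wrist"); save(p,"w1"); C=cloud(p)
hsv=cv2.cvtColor(p["image"],cv2.COLOR_BGR2HSV)
m=cv2.inRange(hsv,(100,120,40),(130,255,255))>0
v,u=np.where(m); 
(c,sz,a)=cv2.minAreaRect(np.c_[u,v].astype(np.float32)); print("px",c,sz,a,m.sum())
q=cv2.boxPoints((c,sz,a)); W=np.array([pix2w(p,k,z=.126)[:2] for k in q])
print("centre",W.mean(0)); 
for i in (0,1): d=W[i+1]-W[i]; print(np.hypot(*d),np.degrees(np.arctan2(d[1],d[0])))
zz=C[m][:,2]; print("z",np.median(zz), C[m][:,:2].mean(0))
E
```

```text
time_s: 3.75
position: [0.4739, 0.3048, 0.3998]
tool_rot: [[-0.341, 0.94, -0.0], [0.94, 0.341, -0.0], [-0.0, -0.0, -1.0]]
ft_force: [0.2, -0.3, -0.2]
grip_width: 0.0602
gripper_force: 0.0
t 3.75 pos [0.4739 0.3048 0.3998] f [ 0.2 -0.3 -0.2] w 0.0602 q [20.7 23.4 72.7 -0.  84.   0.8]
px (316.5356750488281, 195.4987335205078) (71.20458984375, 15.168898582458496) 87.95458984375 1041
centre [0.47155093 0.30867319]
0.012932743361487385 22.097817913296364
0.06565639638617997 -67.63108010921364
z 0.12534030702953114 [0.4714395  0.30925538]
```

View pics/w1.png

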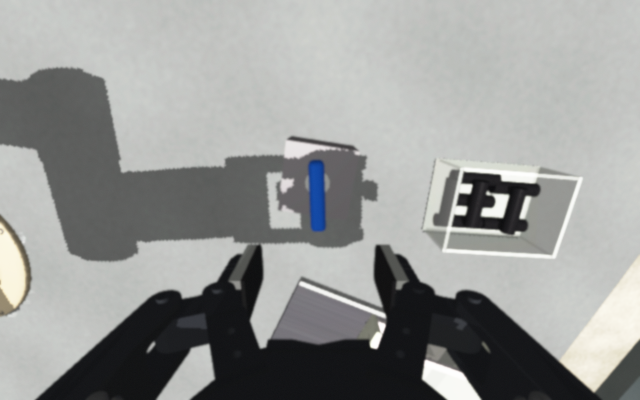

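The wrist view shows the key's blue bar at (316,195) between the open fingers, and the bin clear off to the right. I'll descend and grip.

Run:
```python
from h import *
way((.473,.309,.272,112.2))
```

```text
t 3.8 pos [0.4739 0.3046 0.4   ] f [ 0.7 -1.1 -0. ] w 0.0599 q [20.7 23.3 72.7 -0.  84.   0.8]
row 0.001 0.001 -0.284 0.149 0.02 4.266
```

```bash
python3 -m creep '0 0 -0.28 0.15 0.02 1.5 60;0 0 -0.28 0.15 0.02 3 60;0 0 -0.28 0.15 0.02 4.27 60;0 0 -0.28 0.15 0.02 4.27 60;0 0 -0.28 0.15 0.02 4.27 60;0 0 -0.28 0.15 0.02 4.27 10;0 0 -0.28 0.15 0.02 4.27 5;0 0 -0.28 0.15 0.02 4.27 5;0 0 -0.28 0.15 0.02 4.27 5;0 0 -0.28 0.15 0.02 4.27 5' 50; python3 -m creep '0 0 0 0 0 -1 5;0 0 0 0 0 -2 5;0 0 0 0 0 -3 5;0 0 0 0 0 -4 5;0 0 0 0 0 -4 5;0 0 0 0 0 -4 5' 50
python3 - <<'E'
from h import *
R=np.array([[np.cos(np.radians(-4.1)),-np.sin(np.radians(-4.1))],[np.sin(np.radians(-4.1)),np.cos(np.radians(-4.1))]])
way((.57,-.153,.39,86))
p=get_image("wrist"); save(p,"w2")
E
```

```text
time_s: 4.8
position: [0.4732, 0.3102, 0.2726]
tool_rot: [[-0.379, 0.926, 0.002], [0.926, 0.379, 0.001], [-0.0, 0.002, -1.0]]
ft_force: [-0.9, 0.4, 6.0]
grip_width: 0.0128
gripper_force: 52.4
time_s: 5.4
position: [0.4728, 0.3101, 0.3915]
tool_rot: [[-0.378, 0.926, 0.0], [0.926, 0.378, 0.0], [0.0, 0.0, -1.0]]
ft_force: [-0.4, 0.0, -1.2]
grip_width: 0.0132
gripper_force: 51.6
t 5.4 pos [0.4728 0.3101 0.3915] f [-0.4  0.  -1.2] w 0.0132 q [21.3 23.9 73.2  0.  82.9 -1. ]
row 0.002 -0.001 3.28 -15.513 -2.845 0.05
```

View pics/w2.png

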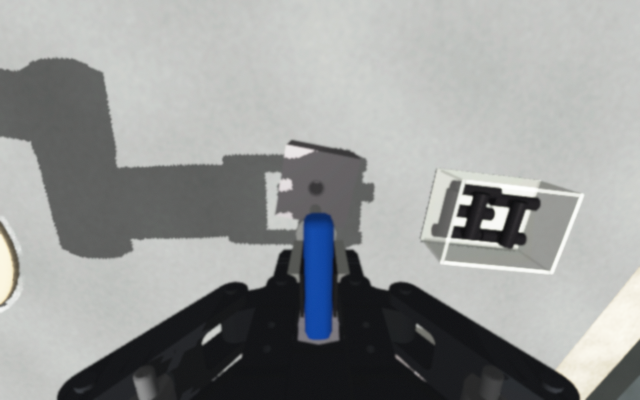

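The key is held by its bar, and the block hole is now visible at (316,188). I'll use the difference between the two holes as the wrist camera sees them, so any camera bias cancels.

Run:
```python
from h import *
p=get_image("wrist"); print("block hole wrist",pix2w(p,(316,188),z=.06))
way((.645,-.153,.395,86))
```

```text
block hole wrist [0.47159131 0.30709046 0.06      ]
t 5.5 pos [0.473  0.3101 0.3903] f [-0.1 -0.7 -1.3] w 0.0133 q [21.3 24.  73.3 -0.  82.9 -1. ]
row -0.017 0.004 3.28 -16.458 -0.533 -0.156
```

```bash
python3 -m creep '0 0 1.5 -1.5 -0.1 -0.5 5;0 0 3.28 -3 -0.2 -0.5 5;0 0 3.28 -16.46 -0.53 -0.4 5;0 0 3.28 -16.46 -0.53 -0.156 5;0 0 3.28 -16.46 -0.53 -0.156 5;0 0 3.28 -16.46 -0.53 -0.156 5;0 0 3.28 -16.46 -0.53 -0.156 5;0 0 3.28 -16.46 -0.53 -0.156 5;0 0 3.28 -16.46 -0.53 -0.156 5;0 0 3.28 -16.46 -0.53 -0.156 5;0 0 3.28 -16.46 -0.53 -0.156 5;0 0 3.28 -16.46 -0.53 -0.156 5' 50;  python3 -m creep '0 0 0 0 0 0 5;0 0 0 0 0 0 5;0 0 0 0 0 0 5' 50
python3 - <<'E'
from h import *
p=get_image("wrist"); save(p,"w3")
way((.645,-.153,.395,86))
C=cloud(p); print("target px",w2pix(p,(.6455,-.154,.06)))
E
```

```text
time_s: 6.7
position: [0.6455, -0.1544, 0.394]
tool_rot: [[0.072, 0.997, -0.003], [0.997, -0.072, 0.001], [0.001, -0.003, -1.0]]
ft_force: [-0.8, 1.1, -1.0]
grip_width: 0.0133
gripper_force: 51.5
time_s: 7.0
position: [0.6451, -0.1517, 0.3966]
tool_rot: [[0.068, 0.998, 0.0], [0.998, -0.068, -0.0], [-0.0, 0.0, -1.0]]
ft_force: [0.4, -0.3, -0.8]
grip_width: 0.013
gripper_force: 51.5
t 7.05 pos [ 0.6451 -0.1519  0.3965] f [ 0.2 -0.5 -0.7] w 0.0131 q [-23.5  33.9  54.9   0.   91.2 -19.5]
row 0.002 -0.0 0.009 -0.037 -0.001 0.052
target px [318.24839006 186.7587978 ]
```

View pics/w3.png

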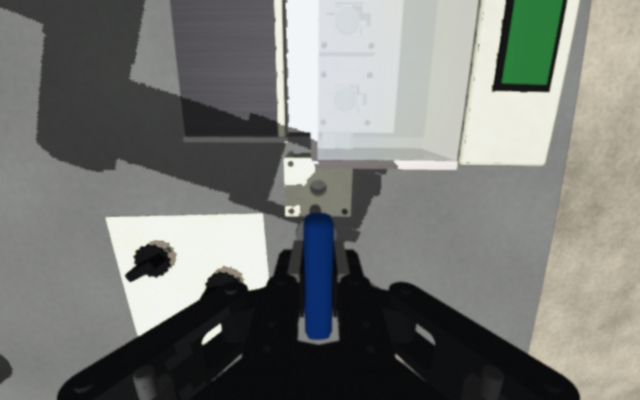

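The hole shows at (317.5,186.5), directly below the key. I'll lower the key with a 1.5 mm correction and stop just inside the mouth to check.

```bash
python3 -m creep '0 0 0 0 0.04 1 5;0 0 0 0 0.04 2 5;0 0 0 0 0.04 2.5 5;0 0 0 0 0.04 2.7 5;0 0 0 0 0.04 2.9 5;0 0 0 0 0.04 3 5;0 0 0 0 0.04 3 5' 60
```

```text
time_s: 7.75
position: [0.6465, -0.153, 0.3066]
tool_rot: [[0.07, 0.998, 0.001], [0.998, -0.07, -0.0], [-0.0, 0.001, -1.0]]
ft_force: [-0.5, -0.4, -1.4]
grip_width: 0.0126
gripper_force: 60.4
```

```bash
python3 -m creep '0 0 0 0 0 0.3 5;0 0 0 0 0 0.6 5;0 0 0 0 0 0.75 5;0 0 0 0 0 0.85 5;0 0 0 0 0 0.93 5;0 0 0 0 0 0.93 5;0 0 0 0 0 0.93 5;0 0 0 0 0 0.93 5' 60
python3 - <<'E'
from h import *
p=get_image("top"); save(p,"top2")
C=cloud(p); X,Y,Z=C[...,0],C[...,1],C[...,2]
m=(X>.45)&(X<.62)&(abs(Y)<.13)&(Z>.02)&(Z<.07); print("tray pix",m.sum(), C[m].min(0) if m.any() else 0)
E
```

```text
time_s: 8.55
position: [0.6464, -0.1531, 0.2787]
tool_rot: [[0.07, 0.998, 0.001], [0.998, -0.07, -0.0], [-0.0, 0.001, -1.0]]
ft_force: [-0.7, 0.6, 3.5]
grip_width: 0.0126
gripper_force: 61.0
tray pix 2828 [ 0.49078858 -0.07400524  0.02000566]
```

The tray is out. I'll lift the key and take it back to its block.

```bash
python3 -m creep '0 0 0 0 0 -1 5;0 0 0 0 0 -2 5;0 0 0 0 0 -3 5;0 0 0 0 0 -4 5;0 0 0 0 0 -4.2 5;0 0 0 0 0 -4.2 5' 60
python3 - <<'E'
from h import *
way((.4732,.3102,.395,112.2))
E
```

```text
time_s: 9.2
position: [0.6463, -0.153, 0.4043]
tool_rot: [[0.07, 0.998, 0.001], [0.998, -0.07, -0.0], [-0.0, 0.001, -1.0]]
ft_force: [0.4, -0.1, -0.3]
grip_width: 0.0129
gripper_force: 60.4
t 9.2 pos [ 0.6463 -0.153   0.4043] f [ 0.4 -0.1 -0.3] w 0.0129 q [-23.5  33.8  53.8  -0.   92.4 -19.5]
row 0.003 0.002 -3.276 15.001 -6.836 0.302
```

```bash
python3 -m creep '0 0 -3.28 15 -6.84 0.3 5;0 0 -3.28 15 -6.84 0.3 5;0 0 -3.28 15 -6.84 0.3 5;0 0 -3.28 15 -6.84 0.3 5;0 0 -3.28 15 -6.84 0.3 5;0 0 -3.28 15 -6.84 0.3 5;0 0 -3.28 15 -6.84 0.3 5;0 0 -3.28 15 -6.84 0.3 5;0 0 -3.28 15 -6.84 0.3 5;0 0 -3.28 15 -6.84 0.3 5;0 0 -3.28 15 -6.84 0.3 5;0 0 -3.28 15 -6.84 0.3 5' 50;  python3 -m creep '0 0 0 0 0 0 5;0 0 0 0 0 0 5;0 0 0 0 0 0 5' 50
python3 - <<'E'
from h import *
way((.4732,.3102,.3,112.2),(.4732,.3102,.2735,112.2))
E
```

```text
time_s: 10.4
position: [0.4727, 0.3108, 0.3934]
tool_rot: [[-0.38, 0.925, -0.003], [0.925, 0.38, -0.002], [-0.0, -0.003, -1.0]]
ft_force: [0.8, 0.7, -1.1]
grip_width: 0.0128
gripper_force: 60.4
time_s: 10.7
position: [0.4737, 0.3092, 0.3951]
tool_rot: [[-0.377, 0.926, -0.0], [0.926, 0.377, -0.0], [-0.0, -0.0, -1.0]]
ft_force: [-0.1, -0.2, -0.9]
grip_width: 0.0133
gripper_force: 60.4
t 10.7 pos [0.4737 0.3092 0.3951] f [-0.1 -0.2 -0.9] w 0.0133 q [21.1 23.8 72.8 -0.  83.5 -1. ]
row -0.003 0.001 -0.008 0.037 -0.001 3.17
row -0.003 0.001 -0.008 0.037 -0.001 4.053
```

```bash
python3 -m creep '0 0 0 0.04 0 1 5;0 0 0 0.04 0 1.8 5;0 0 0 0.04 0 2.3 5;0 0 0 0.04 0 2.7 5;0 0 0 0.04 0 3.1 5;0 0 0 0.04 0 3.5 5;0 0 0 0.04 0 3.8 5;0 0 0 0.04 0 4.0 5;0 0 0 0.04 0 4.04 5;0 0 0 0.04 0 4.04 5' 50
```

```text
time_s: 11.7
position: [0.4728, 0.3113, 0.2742]
tool_rot: [[-0.378, 0.926, 0.0], [0.926, 0.378, 0.0], [0.0, 0.0, -1.0]]
ft_force: [0.4, -0.2, -1.1]
grip_width: 0.0132
gripper_force: 60.4
```

```bash
python3 -m creep '0 0 0 0 0 0 20;0 0 0 0 0 0 50;0 0 0 0 0 0 50;0 0 0 0 0 0 50;0 0 0 0 0 -1 50;0 0 0 0 0 -2 50;0 0 0 0 0 -3.5 50;0 0 0 0 0 -4.5 50;0 0 0 0 0 -4.5 50' 50
python3 - <<'E'
from h import *
p=get_image("top"); save(p,"top3"); C=cloud(p); X,Y,Z=C[...,0],C[...,1],C[...,2]
def rect(m,n):
    q=C[m][:,:2].astype(np.float32)
    if len(q)<5: print(n,len(q)); return
    (c,s,a)=cv2.minAreaRect(q); print(n,len(q),"mean",np.round(q.mean(0),4),"c",np.round(c,4),"size",np.round(s,4),"ang",round(a,1),"z",round(float(np.median(Z[m])),4))
m=(abs(X-.45)<.13)&(abs(Y+.3)<.16)&(Z>.04)&(Z<.065)
n,L=cv2.connectedComponents(m.astype(np.uint8))
for i in range(1,n):
    if (L==i).sum()>20: rect(L==i,"cap")
cv2.imwrite("pics/tc3.png",cv2.resize(p["image"][90:290,160:480],(800,500),interpolation=cv2.INTER_CUBIC))
for r in spotter.boxes_of("port1",p): print(r["p"],r["xy"],pix2w(p,r["xy"]))
# port tops in the tray area
m=(X>.45)&(X<.64)&(abs(Y-.03)<.13)&(Z>.036)&(Z<.075); zz=Z[m]; print(np.histogram(zz,bins=np.arange(.036,.076,.004)))
rect(m,"tray things")
way((.40,-.20,.42,198),(.55,0.02,.42,176))
E
```

```text
time_s: 12.6
position: [0.4726, 0.3113, 0.4137]
tool_rot: [[-0.379, 0.926, 0.008], [0.926, 0.379, 0.003], [-0.0, 0.009, -1.0]]
ft_force: [0.6, -0.5, -0.3]
grip_width: 0.0502
gripper_force: 0.0
cap 106 mean [ 0.5016 -0.2969] c [ 0.5019 -0.2982] size [0.0417 0.0161] ang 4.5 z 0.0514
cap 100 mean [ 0.4118 -0.2486] c [ 0.4117 -0.2496] size [0.0428 0.0138] ang 24.7 z 0.0514
0.9 [310.1, 195.6] [0.55568293 0.0269694  0.03844884]
(array([ 80, 444, 744, 344,  96,   9,   0,   0,   0]), array([0.036, 0.04 , 0.044, 0.048, 0.052, 0.056, 0.06 , 0.064, 0.068,
       0.072]))
tray things 1717 mean [0.5479 0.0256] c [0.5379 0.0227] size [0.2368 0.104 ] ang 85.7 z 0.0457
t 12.7 pos [0.4725 0.3112 0.4091] f [-0.7  0.  -0.2] w 0.0499 q [21.4 23.2 71.3  0.  85.4 -0.9]
row 0.003 0.003 -10.721 -14.859 -8.685 -0.368
row 0.003 0.002 -7.971 -9.963 -1.281 -0.364
```

View pics/tc3.png

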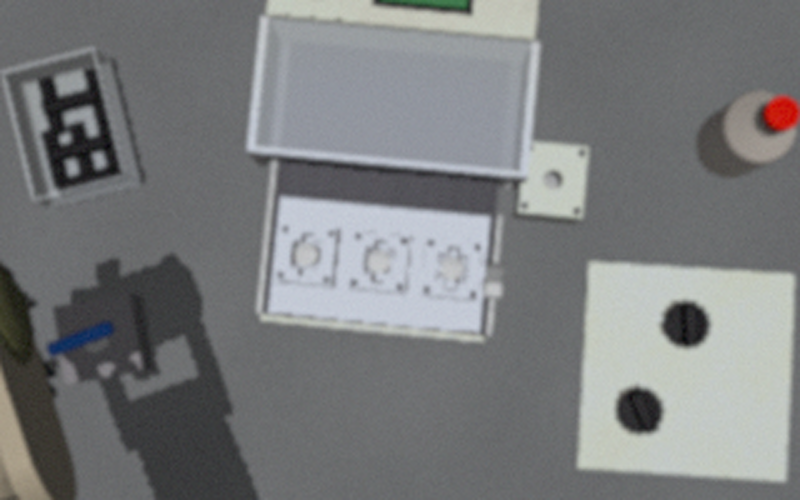

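The tray is out with its three ports at crop (306,255), (380,263) and (452,268). The key is back in its block and the caps haven't moved. I'll look at the ports from close up.

```bash
python3 -m creep '0 0 -7.97 -9.96 -1.28 -0.36 50;0 0 -7.97 -9.96 -1.28 -0.36 50;0 0 -7.97 -9.96 -1.28 -0.36 50;0 0 -7.97 -9.96 -1.28 -0.36 50;0 0 -7.97 -9.96 -1.28 -0.36 50;0 0 -7.97 -9.96 -1.28 -0.36 50;0 0 -7.97 -9.96 -1.28 -0.36 50;0 0 -7.97 -9.96 -1.28 -0.36 50;0 0 -7.97 -9.96 -1.28 -0.36 50;0 0 -7.97 -9.96 -1.28 -0.36 50;0 0 -7.97 -9.96 -1.28 -0.36 50;0 0 -7.97 -9.96 -1.28 -0.36 50';  python3 - <<'E'
from h import *
st()
p=get_image("wrist"); save(p,"w4"); C=cloud(p); np.save("w4c.npy",C)
Z=C[...,2]; print(np.histogram(Z[Z>.01],bins=np.arange(.01,.11,.004)))
way((.40,-.20,.42,198))
E
```

```text
time_s: 13.9
position: [0.5501, 0.0208, 0.4197]
tool_rot: [[-0.998, 0.071, -0.0], [0.071, 0.998, 0.0], [0.0, 0.0, -1.0]]
ft_force: [0.4, 0.2, -0.1]
grip_width: 0.0501
gripper_force: 0.0
t 13.9 pos [0.5501 0.0208 0.4197] f [ 0.4  0.2 -0.1] w 0.0501 q [-10.2  21.3  72.6  -0.   86.1 -96.1]
(array([ 1476,  1296, 10228,  2060,  1520,  1570,  1711,  2618,  6166,
        2578,  2053,  1225,  7086,  1192,  1567,   459,   230,   217,
         241,   247,   235,   462,  8332,   565]), array([0.01 , 0.014, 0.018, 0.022, 0.026, 0.03 , 0.034, 0.038, 0.042,
       0.046, 0.05 , 0.054, 0.058, 0.062, 0.066, 0.07 , 0.074, 0.078,
       0.082, 0.086, 0.09 , 0.094, 0.098, 0.102, 0.106]))
t 13.95 pos [0.5501 0.0207 0.4198] f [-0.8 -0.2 -0.7] w 0.0502 q [-10.2  21.3  72.6  -0.   86.1 -96.1]
row 0.0 -0.001 -2.754 4.475 -7.69 -0.006
```

View pics/w4.png

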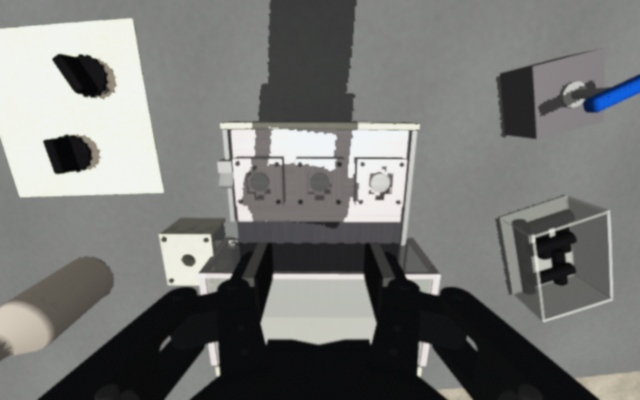

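The wrist view shows the ports at (258,182), (319,182) and (380,182), with their slots running along the image vertical. I'll locate them in world coordinates.

Run:
```python
from h import *
C=np.load("w4c.npy")
for n,u in (("p1",380.5),("p2",319.5),("p3",258)):
    ring=[C[int(182+dy),int(u+dx),2] for dx in (-17,17) for dy in (-12,12)]; print(n,np.round(ring,4), "centre z",np.round(C[180:185,int(u)-2:int(u)+3,2].mean(),4))
p=get_image("wrist"); g=cv2.cvtColor(p["image"],cv2.COLOR_BGR2GRAY)
for n,u in (("p1",380.5),("p2",319.5),("p3",258)): print(n,pix2w(p,(u,182),z=.045))
for z in (.04,.045): print(pix2w(p,(319.5,182),z=z), pix2w(p,(319.5,125),z=.05))
cv2.imwrite("pics/w4z.png",cv2.resize(g[110:260,210:430],(800,545),interpolation=cv2.INTER_CUBIC))
```

```text
p1 [0.045  0.0447 0.0426 0.0434] centre z 0.0409
p2 [0.0444 0.0438 0.0422 0.0435] centre z 0.041
p3 [0.0429 0.045  0.0425 0.044 ] centre z 0.0411
p1 [0.56180906 0.09775796 0.045     ]
p2 [0.55666031 0.02247532 0.045     ]
p3 [ 0.55139543 -0.05340179  0.045     ]
[0.55784751 0.02241994 0.04      ] [0.48835027 0.02705788 0.05      ]
[0.55666031 0.02247532 0.045     ] [0.48835027 0.02705788 0.05      ]
```

View pics/w4z.png

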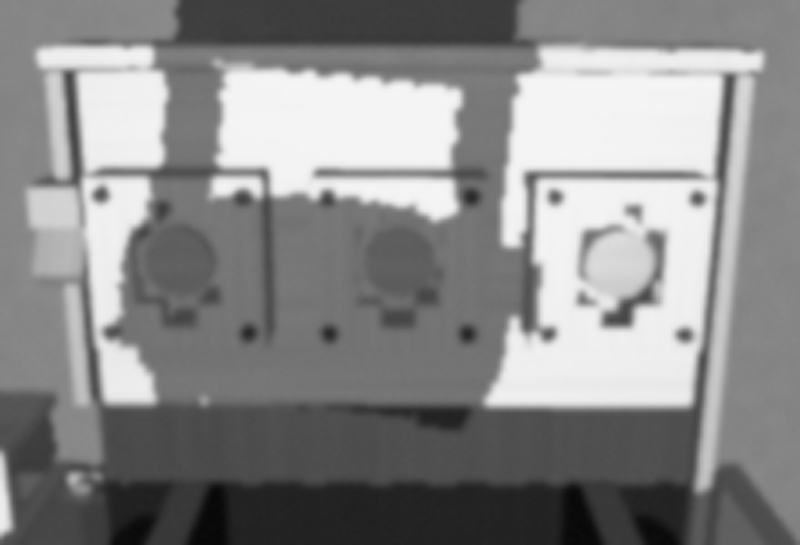

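Run:
```python
from h import *
p=get_image("wrist")
for n,uv in (("p1",(381.1,182.6)),("p2",(319.6,182.6)),("p3",(258.8,182.3))): print("wrist",n,pix2w(p,uv,z=.045))
t=get_image("top")
for n,uv in (("p1",(282.4,192)),("p2",(312,195.2)),("p3",(340.8,197.2))): print("top",n,pix2w(t,uv,z=.045))
C=cloud(t); Z=C[...,2];X=C[...,0];Y=C[...,1]
# white tray + front plate extent
m=(X>.45)&(X<.62)&(Y>-.12)&(Y<.16)&(Z>.035)&(Z<.06)&(t["image"].min(2)>60)
c,s,a=cv2.minAreaRect(C[m][:,:2].astype(np.float32)); print("tray rect",c,s,a)
way((.412,-.249,.36,203))
```

```text
wrist p1 [0.56268567 0.09841124 0.045     ]
wrist p2 [0.55750247 0.02244708 0.045     ]
wrist p3 [ 0.5519293  -0.05257612  0.045     ]
top p1 [0.56312399 0.09878114 0.045     ]
top p2 [0.55643013 0.0218868  0.045     ]
top p3 [ 0.55281577 -0.05269403  0.045     ]
tray rect (0.5172805786132812, -0.012001022696495056) (0.11878727376461029, 0.2644380033016205) 19.360219955444336
t 14.1 pos [0.5502 0.0204 0.42  ] f [ 0.3  0.4 -0.4] w 0.0501 q [-10.2  21.3  72.6   0.   86.1 -96.2]
row -0.0 0.001 -3.376 3.966 -9.282 1.998
```

```bash
python3 -m creep '0 0 -3.38 3.97 -9.28 1 50;0 0 -3.38 3.97 -9.28 2 50;0 0 -3.38 3.97 -9.28 2 50;0 0 -3.38 3.97 -9.28 2 50;0 0 -3.38 3.97 -9.28 2 50;0 0 -3.38 3.97 -9.28 2 50;0 0 -3.38 3.97 -9.28 2 50;0 0 -3.38 3.97 -9.28 2 50;0 0 -3.38 3.97 -9.28 2 50;0 0 -3.38 3.97 -9.28 2 50' 40;  cat >> h.py <<'E'
def caps(p,box=(.33,.6,-.42,-.15),zr=(.042,.062)):
    C=cloud(p); X,Y,Z=C[...,0],C[...,1],C[...,2]
    m=(X>box[0])&(X<box[1])&(Y>box[2])&(Y<box[3])&(Z>zr[0])&(Z<zr[1])
    n,L=cv2.connectedComponents(m.astype(np.uint8)); out=[]
    for i in range(1,n):
        k=L==i
        if k.sum()<40: continue
        q=C[k][:,:2].astype(np.float32); c,s,a=cv2.minAreaRect(q)
        if s[0]<s[1]: a+=90
        a=(a+90)%180-90
        print("cap n",k.sum(),"c",np.round(c,4),"mean",np.round(q.mean(0),4),"size",np.round(s,4),"bar yaw",round(a,1),"z",round(float(np.median(C[k][:,2])),4))
E
python3 - <<'E'
from h import *
s=st()
p=get_image("wrist"); caps(p)
way((.412,-.249,.36,203))
t=get_image("top"); caps(t)
E
```

```text
time_s: 15.1
position: [0.4124, -0.2484, 0.3602]
tool_rot: [[-0.92, -0.392, 0.001], [-0.392, 0.92, -0.0], [-0.0, -0.0, -1.0]]
ft_force: [0.1, 0.6, 0.1]
grip_width: 0.0503
gripper_force: 0.0
t 15.1 pos [ 0.4124 -0.2484  0.3602] f [0.1 0.6 0.1] w 0.0503 q [ -45.2   17.3   89.2    0.    73.4 -158.3]
cap n 584 c [ 0.4091 -0.2525] mean [ 0.4078 -0.2528] size [0.044  0.0133] bar yaw 23.4 z 0.0504
cap n 492 c [ 0.4987 -0.3007] mean [ 0.4959 -0.3008] size [0.0441 0.0142] bar yaw 1.5 z 0.0501
t 15.15 pos [ 0.4124 -0.2483  0.3602] f [0.4 0.2 1.3] w 0.0502 q [ -45.2   17.3   89.2    0.    73.4 -158.3]
row -0.003 0.002 0.015 0.023 -0.016 0.007
cap n 107 c [ 0.5019 -0.2981] mean [ 0.5016 -0.2969] size [0.0412 0.0151] bar yaw 1.6 z 0.0516
cap n 49 c [ 0.4193 -0.2451] mean [ 0.4214 -0.244 ] size [0.0257 0.0138] bar yaw 10.5 z 0.0516
```

Run:
```python
from h import *
way((.4105,-.251,.2005,203.4))
```

```text
t 15.2 pos [ 0.4125 -0.2483  0.3602] f [-0.9 -0.1  0.5] w 0.0504 q [ -45.2   17.3   89.2    0.    73.4 -158.3]
row -0.003 0.002 -0.034 0.098 -0.056 5.323
```

```bash
python3 -m creep '0 0 -0.03 0.1 -0.056 1.5 50;0 0 -0.03 0.1 -0.056 3 45;0 0 -0.03 0.1 -0.056 4.3 45;0 0 -0.03 0.1 -0.056 5 45;0 0 -0.03 0.1 -0.056 5.32 45;0 0 -0.03 0.1 -0.056 5.32 45;0 0 -0.03 0.1 -0.056 5.32 10;0 0 -0.03 0.1 -0.056 5.32 5;0 0 -0.03 0.1 -0.056 5.32 5;0 0 -0.03 0.1 -0.056 5.32 5;0 0 -0.03 0.1 -0.056 5.32 5' 50; python3 -m creep '0 0 0 0 0 -1 5;0 0 0 0 0 -2 5;0 0 0 0 0 -3 5;0 0 0 0 0 -4 5;0 0 0 0 0 -4 5;0 0 0 0 0 -4 5' 50;  python3 - <<'E'
from h import *
p=get_image("wrist"); save(p,"w5")
s=st(); C=cloud(p); R=np.array(s["tool_rot"]); T=(C-np.array(s["position"]))@R
m=(T[...,2]>.143)&(T[...,2]<.165)&(abs(T[...,1])<.03)&(abs(T[...,0])<.05)&(p["image"].max(2)<60); print("bar in tool",m.sum(),T[m].min(0),T[m].max(0),T[m].mean(0))
cv2.imwrite("pics/w5z.png",cv2.resize(p["image"][150:400,160:480],(640,500)))
way((.552,-.0527,.36,176),(.5627,.0985,.36,176))
E
```

```text
time_s: 16.3
position: [0.4101, -0.2521, 0.2016]
tool_rot: [[-0.919, -0.395, 0.002], [-0.395, 0.919, -0.002], [-0.001, -0.003, -1.0]]
ft_force: [-0.4, 0.2, 7.2]
grip_width: 0.0129
gripper_force: 49.5
time_s: 16.9
position: [0.4096, -0.2517, 0.3207]
tool_rot: [[-0.919, -0.395, 0.001], [-0.395, 0.919, -0.001], [-0.0, -0.001, -1.0]]
ft_force: [0.7, 0.7, -1.8]
grip_width: 0.0129
gripper_force: 49.1
t 16.95 pos [ 0.4096 -0.2517  0.3199] f [-0.1  0.8 -0.7] w 0.0129 q [ -45.7   19.9   92.9   -0.    67.2 -159. ]
bar in tool 3273 [-0.02015354 -0.0200042   0.1430084 ] [0.02365474 0.01975375 0.1649939 ] [6.27030416e-03 9.76122185e-05 1.51640338e-01]
t 16.95 pos [ 0.4096 -0.2517  0.3199] f [-0.1  0.8 -0.7] w 0.0129 q [ -45.7   19.9   92.9   -0.    67.2 -159. ]
row 0.004 -0.003 3.41 -6.981 4.218 -1.336
row 0.004 -0.003 3.41 -9.301 8.706 -1.334
```

View pics/w5z.png

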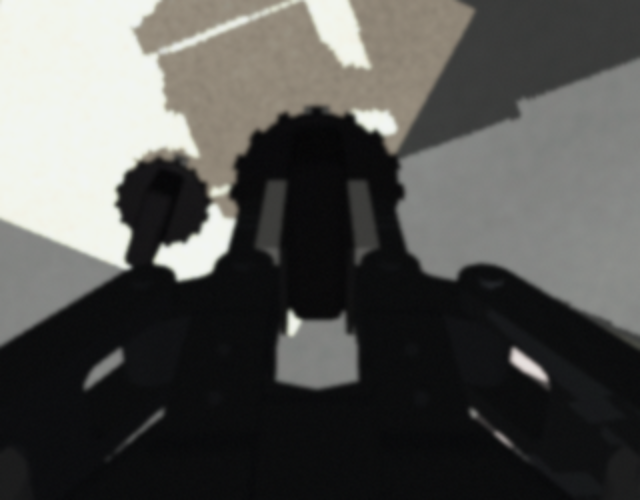

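The cap is held square and level, and the fingertips stay clear of the flange. I'll carry it over port1.

```bash
python3 -m creep '0 0 3.41 -9.3 8.7 -1 5;0 0 3.41 -9.3 8.7 -1.33 5;0 0 3.41 -9.3 8.7 -1.33 5;0 0 3.41 -9.3 8.7 -1.33 5;0 0 3.41 -9.3 8.7 -1.33 5;0 0 3.41 -9.3 8.7 -1.33 5;0 0 3.41 -9.3 8.7 -1.33 5;0 0 3.41 -9.3 8.7 -1.33 5;0 0 3.41 -9.3 8.7 -1.33 5;0 0 3.41 -9.3 8.7 -1.33 5;0 0 3.41 -9.3 8.7 -1.33 5;0 0 3.41 -9.3 8.7 -1.33 5' 50; python3 -m creep '0 0 0 0 0 0 5;0 0 0 0 0 0 5' 50
python3 - <<'E'
from h import *
p=get_image("wrist"); save(p,"w6"); cv2.imwrite("pics/w6z.png",cv2.resize(p["image"][100:350,160:480],(640,500)))
way((.5639,.0984,.265,175.95),(.5639,.0984,.244,175.95))
E
```

```text
time_s: 18.15
position: [0.5628, 0.0967, 0.3597]
tool_rot: [[-0.997, 0.072, -0.001], [0.072, 0.997, -0.0], [0.001, -0.0, -1.0]]
ft_force: [0.2, -0.2, -1.5]
grip_width: 0.0129
gripper_force: 49.2
time_s: 18.35
position: [0.5629, 0.0972, 0.3602]
tool_rot: [[-0.997, 0.071, -0.0], [0.071, 0.997, -0.0], [0.0, -0.0, -1.0]]
ft_force: [0.2, -0.1, -0.8]
grip_width: 0.013
gripper_force: 49.2
t 18.4 pos [0.5629 0.0974 0.3603] f [-0.2 -0.7 -0.7] w 0.013 q [ -2.   25.9  75.2  -0.   78.9 -88. ]
row -0.0 -0.0 -0.001 -0.03 0.035 3.175
row -0.0 -0.0 -0.001 -0.03 0.035 3.875
```

View pics/w6z.png

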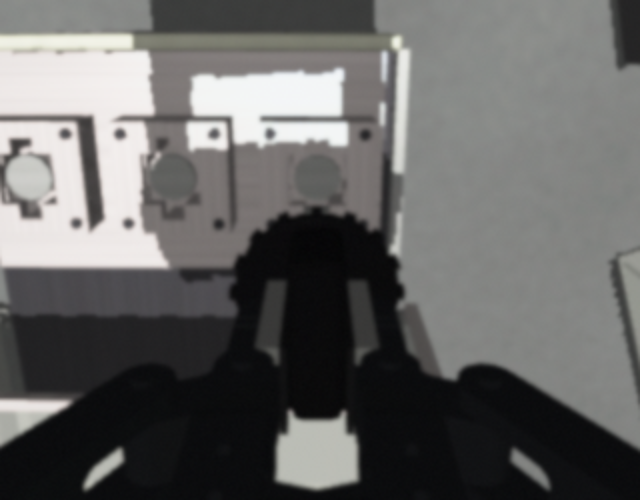

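The wrist view shows port1's disc at crop (318,178), in line with the bar. I'll measure it from here.

Run:
```python
from h import *
p=get_image("wrist"); 
print(pix2w(p,(318.9,188.8),z=.045), pix2w(p,(318.9,189),z=.041))
s=st(); C=cloud(p); R=np.array(s["tool_rot"]); T=(C-np.array(s["position"]))@R
# top face of bar: nearest surface
m=(T[...,2]>.142)&(T[...,2]<.153)&(abs(T[...,1])<.005)&(abs(T[...,0])<.04); print("bar top x",m.sum(),np.percentile(T[m][:,0],[1,99]),np.percentile(T[m][:,2],[5,50,95]))
```

```text
[0.5625282 0.0987452 0.045    ] [0.56379398 0.09866988 0.041     ]
t 18.45 pos [0.563  0.0976 0.3603] f [ 0.1  0.6 -0.2] w 0.0132 q [ -2.   25.9  75.2   0.   78.9 -88. ]
bar top x 1631 [-0.0185953   0.02306011] [0.15018778 0.15110739 0.15212063]
```

```bash
python3 -m creep '0 0 0 -0.04 0.035 1.5 5;0 0 0 -0.04 0.035 2.8 5;0 0 0 -0.04 0.035 3.2 5;0 0 0 -0.04 0.035 3.4 5;0 0 0 -0.04 0.035 3.5 5;0 0 0 -0.04 0.035 3.6 5;0 0 0 -0.04 0.035 3.7 5;0 0 0 -0.04 0.035 3.75 5;0 0 0 -0.04 0.035 3.8 5;0 0 0 -0.04 0.035 3.85 5;0 0 0 -0.04 0.035 3.85 5' 50
```

```text
time_s: 19.55
position: [0.5643, 0.099, 0.2446]
tool_rot: [[-0.998, 0.07, -0.0], [0.07, 0.998, -0.0], [0.0, -0.0, -1.0]]
ft_force: [-0.4, -0.4, -1.9]
grip_width: 0.0129
gripper_force: 49.2
```

```bash
python3 -m creep '0 0 0 0 0 0.1 5;0 0 0 0 0 0.2 5;0 0 0 0 0 0.3 5;0 0 0 0 0 0.3 5' 50; python3 -m creep '0 0 0 0 0 0.1 5;0 0 0 0 0 0.2 5;0 0 0 0 0 0.2 5' 50
```

```text
time_s: 19.95
position: [0.5645, 0.099, 0.2357]
tool_rot: [[-0.998, 0.07, 0.001], [0.07, 0.998, 0.0], [-0.001, 0.0, -1.0]]
ft_force: [-0.4, 0.1, 5.1]
grip_width: 0.0131
gripper_force: 49.9
time_s: 20.25
position: [0.5644, 0.099, 0.23]
tool_rot: [[-0.998, 0.07, 0.001], [0.07, 0.998, -0.0], [-0.001, 0.0, -1.0]]
ft_force: [-1.9, -0.2, 7.4]
grip_width: 0.0131
gripper_force: 50.3
```

```bash
python3 -m creep '0 0 0 0 0 0.03 5;0 0 0 0 0 0.06 5;0 0 0 0 0 0.06 5' 50
```

```text
time_s: 20.55
position: [0.5644, 0.099, 0.2286]
tool_rot: [[-0.998, 0.07, 0.001], [0.07, 0.998, -0.0], [-0.001, 0.0, -1.0]]
ft_force: [-1.2, -0.7, 7.3]
grip_width: 0.0128
gripper_force: 50.5
```

```bash
python3 -m creep '0 0 0 0 0 0.03 5;0 0 0 0 0 0.05 5;0 0 0 0 0 0.05 5;0 0 0 0 0 0.05 5' 50
```

```text
time_s: 20.95
position: [0.5643, 0.099, 0.2285]
tool_rot: [[-0.998, 0.07, 0.002], [0.07, 0.998, -0.0], [-0.002, -0.0, -1.0]]
ft_force: [-5.0, -1.6, 20.0]
grip_width: 0.0133
gripper_force: 52.3
```

Bottomed against the block at TCP z 0.2285. I'll back off slightly, then turn a quarter clockwise.

```bash
python3 -m creep '0 0 0 0 0 -0.03 5;0 0 1 0 0 -0.03 5;0 0 2 0.01 0 -0.03 5;0 0 3 0.01 -0.01 -0.03 5;0 0 4 0.01 -0.01 -0.03 5;0 0 5 0.02 -0.01 -0.03 5;0 0 6 0.02 -0.02 -0.03 5;0 0 7 0.02 -0.02 -0.03 5;0 0 8 0.02 -0.02 -0.03 5;0 0 9 0.03 -0.03 -0.03 5;0 0 10 0.03 -0.03 -0.03 5;0 0 11 0.03 -0.03 -0.03 5' 50;python3 -m creep '0 0 0.25 0 0 0 5;0 0 0.25 0 0 0 5' 50
```

```text
time_s: 22.15
position: [0.5633, 0.0979, 0.2286]
tool_rot: [[0.04, 0.999, 0.001], [0.999, -0.04, -0.001], [-0.001, 0.001, -1.0]]
ft_force: [-3.4, -2.0, 13.4]
grip_width: 0.0128
gripper_force: 51.3
time_s: 22.35
position: [0.5633, 0.0979, 0.2286]
tool_rot: [[0.071, 0.997, 0.001], [0.997, -0.071, -0.001], [-0.001, 0.001, -1.0]]
ft_force: [-2.8, -3.3, 13.3]
grip_width: 0.0127
gripper_force: 51.3
```

```bash
python3 -m creep '0 0 0 0 0 -0.1 5;0 0 0 0 0 -0.2 5;0 0 0 0 0 -0.22 5;0 0 0 0 0 -0.22 5' 50; python3 -m creep '0 0 0 0 0 0 15;0 0 0 0 0 0 30;0 0 0 0 0 0 45;0 0 0 0 0 0 45;0 0 0 0 0 -1 45;0 0 0 0 0 -2.5 45;0 0 0 0 0 -4 45;0 0 0 0 0 -4 45' 50
python3 - <<'E'
from h import *
t=get_image("top"); caps(t); p=get_image("wrist"); save(p,"w7"); caps(p,(.45,.65,-.1,.16),(.062,.1)); cv2.imwrite("pics/w7z.png",cv2.resize(p["image"][100:350,160:480],(640,500)))
way((.501,-.299,.36,181.5))
E
```

```text
time_s: 22.75
position: [0.5634, 0.0979, 0.2342]
tool_rot: [[0.07, 0.998, 0.0], [0.998, -0.07, -0.001], [-0.001, 0.0, -1.0]]
ft_force: [-2.2, -3.9, 7.3]
grip_width: 0.0132
gripper_force: 50.3
time_s: 23.55
position: [0.5637, 0.0984, 0.3598]
tool_rot: [[0.07, 0.998, 0.011], [0.998, -0.07, -0.0], [0.001, 0.011, -1.0]]
ft_force: [1.2, -0.8, -0.8]
grip_width: 0.0447
gripper_force: 0.0
cap n 105 c [ 0.5018 -0.298 ] mean [ 0.5015 -0.297 ] size [0.041  0.0152] bar yaw 1.1 z 0.0512
cap n 780 c [0.5641 0.0995] mean [0.5644 0.1025] size [0.0445 0.0136] bar yaw 85.8 z 0.0835
t 23.65 pos [0.5631 0.0983 0.3543] f [ 0.2 -0.2 -0.2] w 0.0452 q [-2.  26.2 75.7  0.  78.   2. ]
row 0.009 0.008 -11.937 -13.355 -1.143 -0.193
```

View pics/w7z.png

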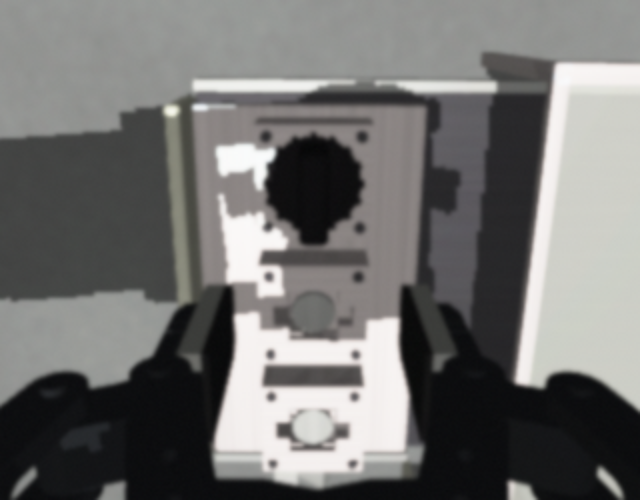

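Cap 1 sits in port1 with its bar along the port's y (85.8°). Its top is at the height a locked cap should have. Next is the second cap.

```bash
python3 -m creep '0 0 -11.94 -13.36 -1.14 -0.5 45;0 0 -11.94 -13.36 -1.14 -0.2 45;0 0 -11.94 -13.36 -1.14 -0.2 45;0 0 -11.94 -13.36 -1.14 -0.2 45;0 0 -11.94 -13.36 -1.14 -0.2 45;0 0 -11.94 -13.36 -1.14 -0.2 45;0 0 -11.94 -13.36 -1.14 -0.2 45;0 0 -11.94 -13.36 -1.14 -0.2 45;0 0 -11.94 -13.36 -1.14 -0.2 45;0 0 -11.94 -13.36 -1.14 -0.2 45;0 0 -11.94 -13.36 -1.14 -0.2 45;0 0 -11.94 -13.36 -1.14 -0.2 45' 50;python3 -m creep '0 0 0 0 0 0 45;0 0 0 0 0 0 45' 50
python3 - <<'E'
from h import *
p=get_image("wrist"); caps(p); t=get_image("top"); caps(t)
way((.501,-.2995,.201,181.5))
E
```

```text
time_s: 24.85
position: [0.501, -0.2997, 0.3577]
tool_rot: [[-1.0, -0.031, -0.003], [-0.031, 1.0, 0.003], [0.003, 0.003, -1.0]]
ft_force: [0.2, 0.3, 0.3]
grip_width: 0.0452
gripper_force: 0.0
time_s: 25.05
position: [0.5012, -0.2992, 0.3587]
tool_rot: [[-1.0, -0.023, -0.002], [-0.023, 1.0, 0.002], [0.002, 0.002, -1.0]]
ft_force: [-0.5, -0.3, 0.2]
grip_width: 0.045
gripper_force: 0.0
cap n 574 c [ 0.4997 -0.3006] mean [ 0.4986 -0.3007] size [0.0432 0.0137] bar yaw 3.3 z 0.0505
t 25.15 pos [ 0.5013 -0.2992  0.3592] f [ 0.9 -0.1  0.1] w 0.0447 q [ -42.4   27.2   73.2    0.    79.7 -133.8]
row 0.006 -0.006 -0.014 0.005 -0.015 5.274
```

```bash
python3 -m creep '0 0 -0.15 0.04 -0.04 1.5 45;0 0 -0.15 0.04 -0.04 3 45;0 0 -0.15 0.04 -0.04 4.3 45;0 0 -0.15 0.04 -0.04 5 45;0 0 -0.15 0.04 -0.04 5.27 45;0 0 -0.15 0.04 -0.04 5.27 45;0 0 -0.15 0.04 -0.04 5.27 10;0 0 -0.15 0.04 -0.04 5.27 5;0 0 -0.15 0.04 -0.04 5.27 5;0 0 -0.15 0.04 -0.04 5.27 5;0 0 -0.15 0.04 -0.04 5.27 5' 50; python3 -m creep '0 0 0 0 0 -1 5;0 0 0 0 0 -2 5;0 0 0 0 0 -3 5;0 0 0 0 0 -4 5;0 0 0 0 0 -5.3 5;0 0 0 0 0 -5.3 5' 50;  python3 - <<'E'
from h import *
way((.553,-.0527,.36,175.95))
E
```

```text
time_s: 26.25
position: [0.5003, -0.3007, 0.2033]
tool_rot: [[-0.999, -0.047, 0.002], [-0.047, 0.999, -0.002], [-0.002, -0.002, -1.0]]
ft_force: [-0.4, -0.1, 8.1]
grip_width: 0.0127
gripper_force: 50.7
time_s: 26.85
position: [0.5002, -0.3004, 0.3664]
tool_rot: [[-0.999, -0.047, 0.007], [-0.047, 0.999, -0.007], [-0.007, -0.007, -1.0]]
ft_force: [0.3, 0.6, -1.2]
grip_width: 0.0128
gripper_force: 49.8
t 26.85 pos [ 0.5002 -0.3004  0.3664] f [ 0.3  0.6 -1.2] w 0.0128 q [ -42.6   26.7   72.7    0.    79.9 -135.3]
row -0.048 0.054 0.846 -2.15 8.166 0.169
```

```bash
python3 -m creep '0 0 0.85 -2.15 8.17 0.17 5;0 0 0.85 -2.15 8.17 0.17 5;0 0 0.85 -2.15 8.17 0.17 5;0 0 0.85 -2.15 8.17 0.17 5;0 0 0.85 -2.15 8.17 0.17 5;0 0 0.85 -2.15 8.17 0.17 5;0 0 0.85 -2.15 8.17 0.17 5;0 0 0.85 -2.15 8.17 0.17 5;0 0 0.85 -2.15 8.17 0.17 5' 50
python3 - <<'E'
from h import *
p=get_image("wrist"); save(p,"w8"); cv2.imwrite("pics/w8z.png",cv2.resize(p["image"][100:350,160:480],(640,500)))
s=st(); print(np.round(s["tool_rot"],4)); C=cloud(p); R=np.array(s["tool_rot"]); T=(C-np.array(s["position"]))@R
m=(T[...,2]>.142)&(T[...,2]<.153)&(abs(T[...,1])<.005)&(abs(T[...,0])<.04); print("bar top x",m.sum(),np.percentile(T[m][:,0],[1,99]),np.percentile(T[m][:,2],[5,50,95]))
way((.553,-.0527,.265,175.95))
E
```

```text
time_s: 27.75
position: [0.5527, -0.054, 0.3556]
tool_rot: [[-0.997, 0.073, -0.0], [0.073, 0.997, -0.0], [0.0, -0.0, -1.0]]
ft_force: [-0.2, -0.4, -1.2]
grip_width: 0.0128
gripper_force: 49.7
t 27.8 pos [ 0.5528 -0.054   0.3556] f [ 0.2 -0.2 -1.8] w 0.0131 q [ -17.8   24.6   78.3   -0.    77.1 -103.6]
[[-9.973e-01  7.330e-02 -1.000e-04]
 [ 7.330e-02  9.973e-01 -1.000e-04]
 [ 1.000e-04 -1.000e-04 -1.000e+00]]
bar top x 985 [-0.01866308  0.02115778] [0.15173041 0.15253495 0.15295309]
t 27.8 pos [ 0.5528 -0.054   0.3556] f [ 0.2 -0.2 -1.8] w 0.0131 q [ -17.8   24.6   78.3   -0.    77.1 -103.6]
row -0.001 -0.0 -0.019 -0.005 0.044 3.021
```

View pics/w8z.png

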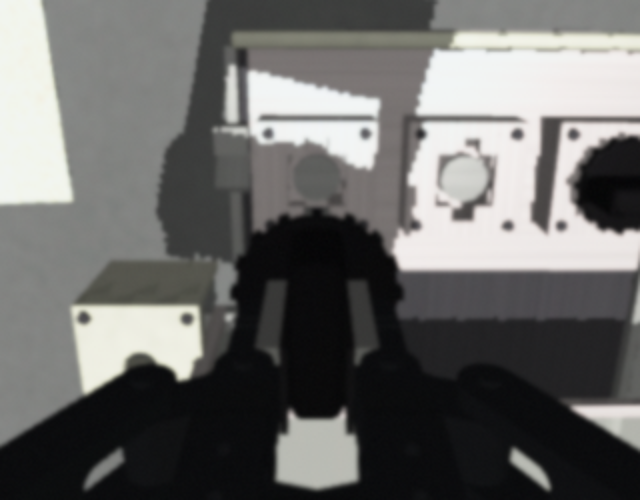

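The cap is lined up with port3, whose disc shows at crop (317,178). I'll insert it.

```bash
python3 -m creep '0 0 -0.02 0 0.035 1.5 5;0 0 -0.02 0 0.035 2.6 5;0 0 -0.02 0 0.035 3 5;0 0 -0.02 0 0.035 3.2 5;0 0 -0.02 0 0.035 3.3 5;0 0 -0.02 0 0.035 3.4 5;0 0 -0.02 0 0.035 3.5 5;0 0 -0.02 0 0.035 3.6 5;0 0 -0.02 0 0.035 3.66 5;0 0 -0.02 0 0.035 3.66 5' 50; python3 -m creep '0 0 0 0 0 0.1 5;0 0 0 0 0 0.2 5;0 0 0 0 0 0.3 5;0 0 0 0 0 0.3 5' 50
```

```text
time_s: 28.8
position: [0.553, -0.0518, 0.2459]
tool_rot: [[-0.998, 0.068, 0.0], [0.068, 0.998, -0.001], [-0.001, -0.001, -1.0]]
ft_force: [0.7, -3.9, -1.3]
grip_width: 0.0129
gripper_force: 49.7
time_s: 29.2
position: [0.5531, -0.0518, 0.2373]
tool_rot: [[-0.998, 0.069, 0.001], [0.069, 0.998, -0.001], [-0.001, -0.001, -1.0]]
ft_force: [-1.3, -3.4, 2.9]
grip_width: 0.0128
gripper_force: 50.4
```

```bash
python3 -m creep '0 0 0 0 -0.03 0.1 5;0 0 0 0 -0.03 0.2 5;0 0 0 0 -0.03 0.25 5;0 0 0 0 -0.03 0.28 5;0 0 0 0 -0.03 0.28 5' 50
```

```text
time_s: 29.7
position: [0.553, -0.0522, 0.2302]
tool_rot: [[-0.998, 0.068, 0.002], [0.068, 0.998, 0.0], [-0.002, 0.0, -1.0]]
ft_force: [-4.7, 1.8, 17.4]
grip_width: 0.0128
gripper_force: 52.2
```

Bottomed at TCP z 0.230, as expected. Now the turn, with a slight back-off, then the rise and release.

```bash
python3 -m creep '0 0 0 0 0 -0.02 5;0 0 1 0 0 -0.02 5;0 0 2 0 0 -0.02 5;0 0 3 0.01 0 -0.02 5;0 0 4 0.01 0 -0.02 5;0 0 5 0.01 0 -0.02 5;0 0 6 0.01 0 -0.02 5;0 0 7 0.02 -0.01 -0.02 5;0 0 8 0.02 -0.01 -0.02 5;0 0 9 0.02 -0.01 -0.02 5;0 0 10 0.03 -0.01 -0.02 5;0 0 11 0.03 -0.01 -0.02 5' 50;python3 -m creep '0 0 0.2 0 0 0 5;0 0 0.2 0 0 0 5' 50
```

```text
time_s: 30.9
position: [0.5522, -0.0528, 0.2302]
tool_rot: [[0.039, 0.999, 0.002], [0.999, -0.039, -0.001], [-0.001, 0.002, -1.0]]
ft_force: [-1.0, -0.9, 9.7]
grip_width: 0.0131
gripper_force: 51.3
time_s: 31.1
position: [0.5522, -0.0528, 0.2302]
tool_rot: [[0.062, 0.998, 0.002], [0.998, -0.062, -0.001], [-0.001, 0.002, -1.0]]
ft_force: [-1.8, -1.8, 11.1]
grip_width: 0.0132
gripper_force: 51.4
```

```bash
python3 -m creep '0 0 0.06 0 0 0 5;0 0 0.06 0 0 -0.1 5;0 0 0.06 0 0 -0.2 5;0 0 0.06 0 0 -0.22 5;0 0 0.06 0 0 -0.22 5' 50; python3 -m creep '0 0 0 0 0 0 15;0 0 0 0 0 0 30;0 0 0 0 0 0 45;0 0 0 0 0 0 45;0 0 0 0 0 -1 45;0 0 0 0 0 -2.5 45;0 0 0 0 0 -4 45;0 0 0 0 0 -4.5 45;0 0 0 0 0 -4.5 45' 50
python3 - <<'E'
from h import *
s=st()
t=get_image("top"); caps(t); caps(t,(.45,.65,-.1,.16),(.062,.1)); p=get_image("wrist"); save(p,"w9"); caps(p,(.45,.65,-.1,.16),(.065,.1))
r=cv2.resize(p["image"],(640,400)); cv2.imwrite("pics/w9z.png",r)
way((.40,.02,.40,86))
E
```

```text
time_s: 31.6
position: [0.5522, -0.0529, 0.2362]
tool_rot: [[0.07, 0.998, 0.002], [0.998, -0.07, -0.001], [-0.001, 0.002, -1.0]]
ft_force: [1.0, -1.9, 6.9]
grip_width: 0.0129
gripper_force: 50.7
time_s: 32.5
position: [0.5519, -0.0526, 0.3729]
tool_rot: [[0.07, 0.998, 0.005], [0.998, -0.07, -0.001], [-0.001, 0.005, -1.0]]
ft_force: [-0.9, 0.4, -1.0]
grip_width: 0.0448
gripper_force: 0.0
t 32.5 pos [ 0.5519 -0.0526  0.3729] f [-0.9  0.4 -1. ] w 0.0448 q [-17.7  23.6  76.9   0.   79.2 -13.7]
cap n 105 c [0.5654 0.1025] mean [0.565 0.102] size [0.0442 0.014 ] bar yaw 86.2 z 0.085
cap n 789 c [0.5632 0.0934] mean [0.563  0.0922] size [0.0314 0.0132] bar yaw 85.7 z 0.0833
cap n 209 c [ 0.6461 -0.0482] mean [ 0.6462 -0.0469] size [0.1005 0.0015] bar yaw 85.7 z 0.0978
cap n 708 c [ 0.5534 -0.052 ] mean [ 0.5534 -0.0499] size [0.044  0.0136] bar yaw 86.1 z 0.0834
t 32.6 pos [ 0.5517 -0.0526  0.3696] f [-0.2  0.1 -0.1] w 0.0448 q [-17.7  23.8  77.1   0.   79.2 -13.7]
row -0.012 -0.004 -0.0 2.062 -5.216 -1.004
```

View pics/w9z.png

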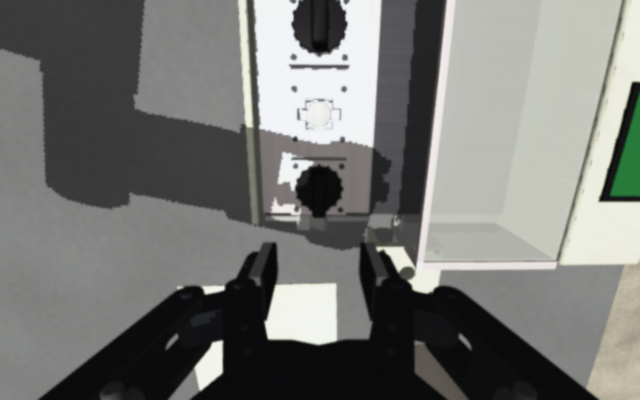

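Both caps show equal locked heights with their bars along y, at (318,20) and (319,187) in the wrist view, and the sheet is empty. Next I'll put the closed fingers in front of the tray.

Run:
```python
from h import *
way((.425,.0315,.37,175.95))
```

```text
t 32.6 pos [ 0.5517 -0.0526  0.3696] f [-0.2  0.1 -0.1] w 0.0448 q [-17.7  23.8  77.1   0.   79.2 -13.7]
row -0.007 -0.012 -11.244 2.502 -4.41 -0.005
```

```bash
python3 -m creep '0 0 -11.24 2.5 -4.41 0 0;0 0 -11.24 2.5 -4.41 0 0;0 0 -11.24 2.5 -4.41 0 0;0 0 -11.24 2.5 -4.41 0 0;0 0 -11.24 2.5 -4.41 0 0;0 0 -11.24 2.5 -4.41 0 0;0 0 -11.24 2.5 -4.41 0 0;0 0 -11.24 2.5 -4.41 0 0;0 0 -11.24 2.5 -4.41 0 0;0 0 -11.24 2.5 -4.41 0 0;0 0 -11.24 2.5 -4.41 0 0;0 0 -11.24 2.5 -4.41 0 0' 30; python3 -m creep '0 0 0 0 0 0 0;0 0 0 0 0 0 0;0 0 0 0 0 0 0' 30
python3 - <<'E'
from h import *
way((.425,.0315,.208,175.95),(.47,.0283,.208,175.95),(.6,.0190,.208,175.95))
E
```

```text
time_s: 33.8
position: [0.4251, 0.0314, 0.3692]
tool_rot: [[-0.997, 0.071, -0.003], [0.071, 0.997, 0.001], [0.003, 0.001, -1.0]]
ft_force: [-0.3, 0.4, 0.3]
grip_width: 0.0001
gripper_force: 0.0
time_s: 34.1
position: [0.4252, 0.0314, 0.3704]
tool_rot: [[-0.997, 0.072, -0.001], [0.072, 0.997, 0.0], [0.001, 0.0, -1.0]]
ft_force: [-0.8, -0.9, 0.4]
grip_width: 0.0004
gripper_force: 0.0
t 34.1 pos [0.4252 0.0314 0.3704] f [-0.8 -0.9  0.4] w 0.0004 q [-11.8  11.3  95.9  -0.   72.8 -97.6]
row 0.001 -0.004 -0.011 0.004 0.004 5.415
row 0.001 -0.004 -0.011 -1.5 0.006 5.414
row 0.001 -0.004 -0.011 -5.844 0.009 5.411
```

Now down and up to the plate. Contact is expected near TCP x of about 0.475.

```bash
python3 -m creep '0 0 0 0 0 1.5 0;0 0 0 0 0 3 0;0 0 0 0 0 4.5 0;0 0 0 0 0 5.4 0;0 0 0 0 0 5.4 0;0 0 0 -0.8 0 5.4 0;0 0 0 -1.4 0 5.4 0;0 0 0 -2 0 5.4 0;0 0 0 -2.5 0 5.4 0;0 0 0 -3 0 5.4 0' 30; python3 -m creep '0 0 0 -0.5 0 0 0;0 0 0 -1 0 0 0;0 0 0 -1.4 0 0 0;0 0 0 -1.7 0 0 0;0 0 0 -2 0 0 0;0 0 0 -2 0 0 0' 30
```

```text
time_s: 35.1
position: [0.5143, 0.025, 0.2102]
tool_rot: [[-0.997, 0.071, -0.005], [0.071, 0.997, -0.0], [0.005, -0.001, -1.0]]
ft_force: [-12.0, -2.4, 4.9]
grip_width: -0.0004
gripper_force: 5.4
time_s: 35.7
position: [0.5745, 0.0205, 0.2102]
tool_rot: [[-0.997, 0.071, -0.003], [0.071, 0.997, -0.0], [0.003, -0.001, -1.0]]
ft_force: [-10.1, -3.5, 4.2]
grip_width: 0.0
gripper_force: 4.9
```

```bash
python3 -m creep '0 0 0 -0.3 0 0 0;0 0 0 -0.6 0 0 0;0 0 0 -0.8 0 0 0;0 0 0 -0.95 0 0 0;0 0 0 -0.95 0 0 0' 30;  python3 -m creep '0 0 0 -0.04 0 0 0;0 0 0 -0.08 0 0 0;0 0 0 -0.12 0 0 0;0 0 0 -0.12 0 0 0' 30
```

```text
time_s: 36.2
position: [0.6029, 0.0184, 0.2102]
tool_rot: [[-0.997, 0.072, -0.002], [0.072, 0.997, -0.001], [0.002, -0.001, -1.0]]
ft_force: [-3.8, -2.5, -1.4]
grip_width: -0.0004
gripper_force: 1.6
time_s: 36.6
position: [0.6059, 0.0183, 0.2102]
tool_rot: [[-0.997, 0.071, -0.004], [0.071, 0.997, -0.001], [0.004, -0.001, -1.0]]
ft_force: [-8.5, -3.1, 2.4]
grip_width: -0.0003
gripper_force: 4.3
```

```bash
python3 -m creep '0 0 0 -0.05 0 0 0;0 0 0 -0.1 0 0 0;0 0 0 -0.1 0 0 0' 30;  python3 -m creep '0 0 0 -0.05 0 0 0;0 0 0 -0.1 0 0 0;0 0 0 -0.1 0 0 0' 30
```

```text
time_s: 36.9
position: [0.6086, 0.0181, 0.2102]
tool_rot: [[-0.997, 0.071, -0.005], [0.071, 0.997, -0.0], [0.005, -0.001, -1.0]]
ft_force: [-10.7, -3.3, 3.3]
grip_width: -0.0002
gripper_force: 5.4
time_s: 37.2
position: [0.61, 0.018, 0.2102]
tool_rot: [[-0.997, 0.071, -0.012], [0.071, 0.997, -0.0], [0.012, -0.001, -1.0]]
ft_force: [-24.3, -3.6, 12.5]
grip_width: -0.0001
gripper_force: 12.0
```

Force jumped to 24 N, so the tray is at its stop. I'll back off gently, rise, and check the latch, caps and key.

```bash
python3 -m creep '0 0 0 0.1 0 0 0;0 0 0 0.3 0 0 0;0 0 0 0.6 0 0 0;0 0 0 1.5 0 0 0;0 0 0 2.5 0 0 0;0 0 0 3 0 -2 0;0 0 0 4 0 -4 0;0 0 0 6 0 -6 0;0 0 0 6 0 -6 0;0 0 0 6 0 -6 0;0 0 0 6 0 -6 0' 30
python3 - <<'E'
from h import *
st(); t=get_image("top"); cv2.imwrite("pics/tend.png",cv2.resize(t["image"][90:290,160:480],(800,500),interpolation=cv2.INTER_CUBIC)); save(get_image("scene"),"send")
C=cloud(t); X,Y,Z=C[...,0],C[...,1],C[...,2]
m=(Y>.2)&(Y<.4)&(X>.4)&(X<.56)&(Z>.1)&(Z<.14); print("key",C[m].mean(0))
E
```

```text
time_s: 38.3
position: [0.4323, 0.0311, 0.3909]
tool_rot: [[-0.997, 0.071, 0.005], [0.071, 0.997, -0.001], [-0.005, -0.001, -1.0]]
ft_force: [1.3, -0.3, -0.1]
grip_width: -0.0002
gripper_force: 0.0
t 38.3 pos [0.4323 0.0311 0.3909] f [ 1.3 -0.3 -0.1] w -0.0002 q [-11.6  10.7  92.9   0.   76.1 -97.5]
key [0.47406117 0.30896206 0.12632061]
```

View pics/tend.png

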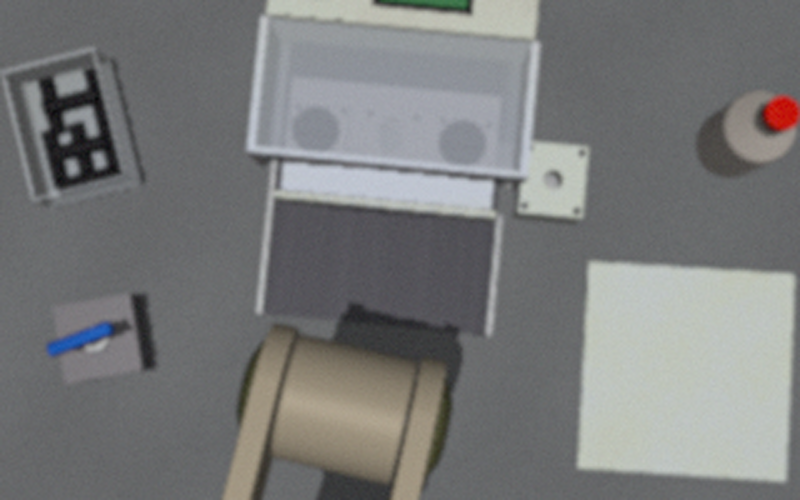

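View pics/send.png

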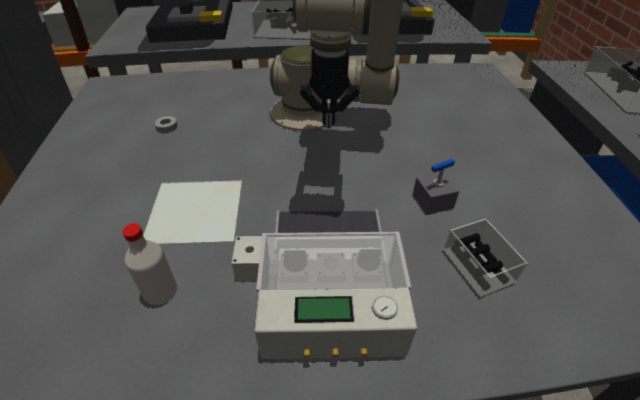

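The tray front is back on its starting line and has held since I let go. Both caps are under the guard, the key stands in its block, and the bin and bottle haven't moved. Handing in.

```bash
python3 -c "
from rig import job
print(job.close_job())"
```

```text
the job is handed in; nothing more can be done
None
```

Job handed in at about 38 s: both caps on the sheet look locked by height and bar angle (ports 1 and 3), the tray is pushed in and held, the key is back in its block, and the bin and bottle were not touched; no verdict came back.

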